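Wedge a lino block fast on the bench hook for cutting

TASK

Make the lino block fast for cutting. Lay it flat on the bench hook with a short edge against the back fence and a long edge against the two side stops; then slide the wooden wedge, thin end first, along the board under the lip of the slanting cleat and push it in firmly between cleat and block until it jams tight. Leave the wedge jammed and the block held firmly against fence and stops.

Things in the scene. Friction and masses are not known exactly. Their poses are not given: they have to be found in the camera images.
- bench_hook: Fixed wooden cutting board 155 x 200 x 12 mm (x, y, z), flat on the table; it does not slide when pushed. Origin: centre of its underside; x points to the back fence, y left, z up. Its upper face is at z = 12 mm. The back fence spans the whole board: front face at x = +55 mm, top at z = 30 mm.
- side_stops (a point): Middle of the gap between two fixed wooden side stops on the board (16 x 20 mm, tops at board z = 30 mm), level with their right faces, on the board's upper face; at board x = +15.5, y = +55 mm; board's axes. The stops span board x = -24 to -8 and +39 to +55 mm; the 47 mm gap, open to the left, leaves room for a finger.
- block_home (a point): Where the block's centre belongs: board x = +15, y = +25, z = 18.5 mm; board's axes. The block's 80 mm sides then run along board x, one short edge touches the fence, its left side touches both stops, its right side lies at board y = -5 mm.
- cleat: Fixed wooden cleat on the board's right part, 112 mm long. Origin: half-way along the bottom of its slanted left face, on the board's upper face, at board x = -2.5, y = -41.3 mm (adjustable: up to 1.5 mm either way). x runs along that face towards the fence, 0.124 rad left of board x; y points out of the face to the block. Two bolt heads on top, 40 mm above the board's upper face.
- cleat_mouth (a point): Open end of the channel between cleat and block: bottom of the cleat's slanted face at its end nearest the robot; cleat's axes. The channel narrows 1 in 8 towards the fence, like the wedge. A lip overhangs the channel by 6 mm along the whole face, its underside 26.5 mm and its top 33.5 mm above the board's upper face.
- block_centre (a point): Centre (half-way up) of the loose lino block, a plate 80 x 60 x 13 mm (x, y, z), 0.09 kg, flat on the table, carved face up. Its sides are solid up to 11 mm. Grip it across the 60 mm. x along the 80 mm, z up; either end may go to the fence.
- wedge_grip (a point): Grip point of the loose wooden wedge, lying flat: middle of its parallel-sided butt, half-way up. Wedge 160 mm long, 22 mm high, 0.1 kg; x points to its thin end, z up. The butt (55 mm long, 46 mm wide) reaches 35 mm behind this point and 20 mm ahead of it. Left side (y = +23 mm) straight, goes to the block; right side (y = -23 mm at the butt) goes to the cleat.
- wedge_tip (a point): Middle of the wedge's thin end, half-way up: 125 mm ahead of the grip point, 3.5 mm to its left; same axes. From the butt on, the right side slants 1 in 8; the left front corner is bevelled (12 x 6 mm), so the end is 27 mm wide. The wedge jams with this point at board x = about +10 to +40 mm, butt standing out over the board's front; after a push of about 16 N it stays tight when let go.

How it is judged:
By the outcome, as a careful person would: the job done as asked, in the order asked, and still so for the second after the job is handed in, with the robot touching nothing.
It also fails if it takes over 58 s, if anything falls off the work surface, if the arm or the gripper's body presses on something with over 40 N, if the wrist force passes 120 N, or if a joint passes its speed limit or range.

ROBOT

A 6-joint arm with a two-finger parallel gripper is mounted at the origin on a cart in front of the work surface, level with it; the furniture and walls round the work are solid. World frame = base frame: x ahead of the robot, y to its left, z up, the work surface at z = 0. Lengths are in mm, angles in degrees, forces in N, time in s.
With the tool pointing down it reaches from about 325 to 925 mm from the base axis. Payload 3.1 kg.
Tool frame: the origin (TCP) lies at the very end of the fingers, on their centre line; the grasp point (between the pads) lies grasp_offset behind it (grasp_offset is the distance from the TCP to the grasp point, in mm); z points along the fingers, y is the line along which they close (so a half turn about z gives the same grasp; the last joint's range is limited). The gripper opens to 85 mm and grips with 20 to 120 N. Pads are 22 mm wide; open, the fingers measure 114 mm over their backs; the gripper's body (76 mm by 85 mm) begins 54 mm behind the grasp point. The pads swing forward as they close: fully open they stand 13 mm farther back than shut.
Start: joints at [63.644, 12.427, 92.441, -0, 75.132, -6.429], TCP at [213.001, 587.596, 194.4] pointing down, gripper open.
Joint ranges: [-157.48, 157.48], [-44.54, 120.13], [17.64, 146.25], [-64.5, 244.5], [7.68, 150.69], [-147.95, 147.95]. Speed limits (degrees/s): [159.86, 159.86, 180, 180, 180, 180].

INTERFACE

Orientations are given as [roll, pitch, yaw] about the fixed x, y, z axes, in that order (R = Rz(yaw) Ry(pitch) Rx(roll)).
In Python, from station import * gives the robot as it stands. Calls block until the motion is done:
- goto(position, orientation): joint-space move of the TCP to a pose.
- move_l(position, attitude=None, speed=150): straight line of the TCP; attitude=None keeps the orientation; speed is the mean speed in mm/s.
- move_j(angles): joint-space move.
- grip(opening, squeeze=None): finger opening in mm; squeeze is the grip in N (None keeps the last); returns when the fingers have stopped.
- wait(seconds).
- solve_ik(position, orientation): joint angles nearest the present ones, or None.
- get_obs(): the state.
- get_image(name): name is "side" or "top" or "wrist"; returns the picture (400x640x3 uint8, red, green, blue); there is no depth.
- get_calibration(name): a dict with "fx", "fy", "cx", "cy" (pixels), "D" ([k1, k2, p1, p2, k3] as OpenCV has them; the pictures are not rectified), "R" (3x3) and "t" (3): a world point X has camera coordinates R X + t; the wrist camera has in their place "mount" (4x4, takes a point from camera to tool coordinates, whose origin is the TCP and whose axes are the flange's). Camera axes: x right, y down, z forward; pixel columns grow to the right and rows downward; lengths in mm; the calibration is good to about 2 mm. A picture is of the moment at which its call begins: read the wrist's pose just before it. get_calibration takes no time and is no camera call.
A pose or a line that the arm cannot do raises Unreachable and nothing moves.
- sign_off(): hands the job in; it is judged then, once.
Trained networks look in the newest picture that a camera, given by its name, has taken for a name from the list of things; names that differ only in an ending like _2 or _b are one class to them, and where a whole thing is asked for, a point or a joint stands for the part that bears it (a point fixed in the world has none). Each returns a list of dicts, best first, with "score" (0 to 1); they miss things now and then, are a little off and sometimes report something else, mostly with a low value. They report only what shows in the picture. A call takes as long as a camera call.
- spot_in(name, camera): "extent" ([centre column, centre row, width, height] in pixels, round what is visible of it).
- regions_of(name, camera): "region" (400x640 bool, what is visible of it) and "extent" ([centre column, centre row, width, height] in pixels, round what is visible of it).
The state is a dict: "t": time; "joint_pos": joint angles; "qvel": joint speeds; "effort": joint torques, N m; "tcp_pos": TCP position; "ee_rot": TCP orientation; "wrist_force": force on the tool from outside, world axes, zero at the start; "moment": the same for the moment, N m; "grip_width": finger opening in mm; "grip_force": force on a finger pad.
Only numpy, scipy, OpenCV 4.12 (cv2) and the standard library are available. Lean on these libraries where they do the work, as an engineer would, in place of code of your own. Each camera call takes 0.05 s, during which the arm holds its last target. There are 200 camera calls.

## Working session

There is one attempt and no reset: what is moved stays moved. The work goes in short steps, each a Python script; the robot and the scene stay as the last script left them, time stands still between calls to the robot, and variables do not carry over. Pictures are saved under pics/ and viewed, at most 10 in all, crops included, and the job is handed in when it is done.

```bash
mkdir -p pics; ls
cat > h.py <<'E'
from station import *
import numpy as np, cv2
def snap(cam,fn=None):
    im=get_image(cam)
    if fn: cv2.imwrite('pics/'+fn,cv2.cvtColor(im,cv2.COLOR_RGB2BGR))
    return im
E
python3 - <<'E'
from h import *
o=get_obs(); print({k:np.round(v,2) for k,v in o.items()})
try: print(grasp_offset)
except Exception as e: print(e)
for c in('top','side'):
    snap(c,c+'0.png'); k=get_calibration(c); print(c,k)
    for n in('bench_hook','block_centre','wedge_grip','cleat'):
        print(n,[(round(d['score'],2),np.round(d['extent'])) for d in spot_in(n,c)[:2]])
print(get_calibration('wrist'))
a=cv2.imread('pics/top0.png');
E
```

```text
pics
{'t': np.float64(0.0), 'joint_pos': array([63.65, 12.48, 92.53, -0.  , 75.13, -6.43]), 'qvel': array([-0.05, -0.02,  0.02,  0.02, -0.03,  0.04]), 'effort': array([-0.000e+00, -3.968e+01, -3.039e+01, -0.000e+00,  1.000e-02,
       -0.000e+00]), 'tcp_pos': array([212.57, 586.78, 193.07]), 'ee_rot': array([-1.7986e+02, -2.0000e-02,  1.6008e+02]), 'wrist_force': array([ 0.26, -0.92, -0.01]), 'moment': array([ 0.02, -0.06, -0.01]), 'grip_force': np.float64(0.0), 'grip_width': np.float64(85.65)}
18.700000000000003
top {'fx': 381.54786873164005, 'fy': 381.54786873164005, 'cx': 325.5155555025526, 'cy': 197.51043580988167, 'D': array([0.02719753, 0.        , 0.        , 0.        , 0.        ]), 'R': array([[ 1.48541998e-02, -9.99889493e-01, -5.95854545e-04],
       [-9.83680048e-01, -1.45065220e-02, -1.79340805e-01],
       [ 1.79312343e-01,  3.25009437e-03, -9.83786827e-01]]), 't': array([-172.29544047,  548.79224184,  802.23949481])}
bench_hook [(0.66, array([380., 198.,  88.,  76.]))]
block_centre [(0.59, array([275., 167.,  37.,  39.]))]
wedge_grip [(0.61, array([265., 238.,  28.,  
[... 576 characters left out ...]
8., 177.,  32.,  17.]))]
wedge_grip [(0.69, array([258., 184.,  59.,  39.])), (0.33, array([328., 176.,  30.,  13.]))]
cleat [(0.6, array([342., 260.,  52.,  43.]))]
{'fx': 294.80072719733465, 'fy': 294.80072719733465, 'cx': 320.32348048206933, 'cy': 202.32072692906326, 'D': array([-0.00854279,  0.        ,  0.        ,  0.        ,  0.        ]), 'mount': array([[ 1.24848206e-03, -9.59077164e-01, -2.83142076e-01,
         7.23135697e+01],
       [ 9.99999221e-01,  1.20171076e-03,  3.38867806e-04,
         6.40000389e-02],
       [ 1.52545047e-05, -2.83142278e-01,  9.59077917e-01,
        -1.80028141e+02],
       [ 0.00000000e+00,  0.00000000e+00,  0.00000000e+00,
         1.00000000e+00]])}
```

Run:
```python
import cv2
a=cv2.imread('pics/top0.png')[130:290,235:435]
cv2.imwrite('pics/top0c.png',cv2.resize(a,None,fx=3.7,fy=3.7,interpolation=cv2.INTER_CUBIC))
```

```text
(no output)
```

View pics/top0c.png

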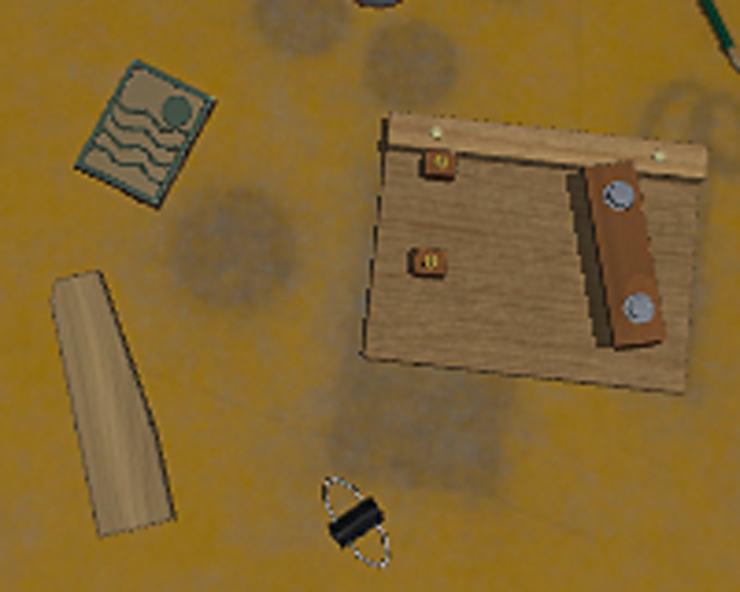

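View pics/side0.png

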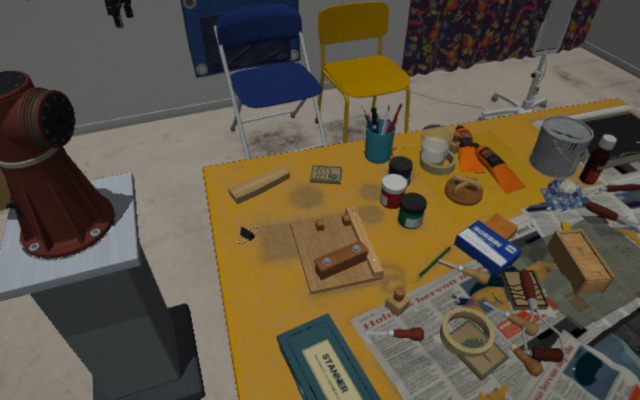

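```bash
cat >> h.py <<'E'
from scipy.optimize import least_squares
def proj(P,cam,T=None):
    k=get_calibration(cam); P=np.atleast_2d(np.array(P,float))
    K=np.array([[k['fx'],0,k['cx']],[0,k['fy'],k['cy']],[0,0,1]])
    if cam=='wrist':
        M=np.linalg.inv(T@k['mount']); R,t=M[:3,:3],M[:3,3]
    else: R,t=np.array(k['R']),np.array(k['t'])
    return cv2.projectPoints(P,cv2.Rodrigues(R)[0],t,K,np.array(k['D']))[0][:,0]
from scipy.spatial.transform import Rotation as Ro
def tcpT():
    o=get_obs(); T=np.eye(4); T[:3,:3]=Ro.from_euler('xyz',o['ee_rot'],degrees=True).as_matrix(); T[:3,3]=o['tcp_pos']; return T
def w(p,L):
    "planar pose p=(x,y,yaw deg) applied to local pts"
    L=np.atleast_2d(np.array(L,float)); c,s=np.cos(np.radians(p[2])),np.sin(np.radians(p[2]))
    return np.c_[p[0]+c*L[:,0]-s*L[:,1],p[1]+s*L[:,0]+c*L[:,1],L[:,2]]
def fit(L,uv,p0,cam,T=None):
    r=least_squares(lambda p:(proj(w(p,L),cam,T)-uv).ravel(),p0,x_scale=[10,10,5],loss='soft_l1')
    return r.x,np.round((proj(w(r.x,L),cam,T)-uv),1)
BLOCK=[[40,30,13],[40,-30,13],[-40,-30,13],[-40,30,13]]
WEDGE=[[-35,23,22],[-35,-23,22],[20,-23,22],[125,-10,22],[125,17,22],[113,23,22]]
BOARD=[[-77.5,100,12],[-77.5,-100,12],[55,100,30],[55,-100,30],[77.5,100,30],[77.5,-100,30]]
E
python3 - <<'E'
from h import *
c=lambda a:np.array(a,float)/3.7+[235-.37,130-.37]
print('block',*fit(BLOCK,c([(137,60),(216,98),(158,209),(76,168)]),[600,100,0],'top'))
print('wedge',*fit(WEDGE,c([(100,535),(175,518),(150,420),(100,270),(58,280),(52,300)]),[450,100,0],'top'))
p,r=fit(BOARD,c([(362,357),(685,393),(388,147),(705,179),(390,113),(707,146)]),[500,-100,0],'top')
print('board',p,r)
S=[[-16,65,30],[47,65,30],[-2.5-25,-55,52]]
print(proj(w(p,S),'top'),c([(431,262),(440,163)]))
# wrist look poses
for q in ([600,150],[450,150],[500,-110]):
    for yaw in (160,180,-160,90,0): 
        s=solve_ik([q[0]-60,q[1],230],[180,0,yaw]); print(q,yaw,None if s is None else np.round(s))
E
```

```text
block [632.66893105 -41.84514188 -25.81227452] [[-0.6 -0.2]
 [ 0.4  0.5]
 [ 0.3 -0.1]
 [-0.1 -0.2]]
wedge [419.94979597 -38.3419297   14.34702183] [[-0.1  0.3]
 [-0.1 -0. ]
 [ 1.5  2.3]
 [-0.2 -0.6]
 [-0.3 -0.5]
 [-0.2 -0.3]]
board [ 558.06941215 -288.42794624   -5.41102778] [[ 0.2  0.5]
 [-0.   0.3]
 [-0.6 -0.3]
 [ 0.2  0.2]
 [-0.1 -0.4]
 [ 0.3 -0.3]]
[[350.95258159 200.71687638]
 [353.60685579 174.00402811]
 [405.17131126 209.944489  ]] [[351.11648649 200.44081081]
 [353.54891892 173.68405405]]
[600, 150] 160 [  8.   3.  99.   0.  78. -62.]
[600, 150] 180 [  8.   3.  99.   0.  78. -82.]
[600, 150] -160 [   8.    3.   99.    0.   78. -102.]
[600, 150] 90 [ 8.  3. 99. -0. 78.  8.]
[600, 150] 0 [ 8.  3. 99. -0. 78. 98.]
[450, 150] 160 [ 11. -16. 116.   0.  80. -59.]
[450, 150] 180 [ 11. -16. 116.   0.  80. -79.]
[450, 150] -160 [ 11. -16. 116.   0.  80. -99.]
[450, 150] 90 [ 11. -16. 116.  -0.  80.  11.]
[450, 150] 0 [ 11. -16. 116.  -0.  80. 101.]
[500, -110] 160 [-23. -11. 112.   0.  79. -93.]
[500, -110] 180 [ -23.  -11.  112.    0.   79. -113.]
[500, -110] -160 [ -23.  -11.  112.    0.   79. -133.]
[500, -110] 90 [-23. -11. 112.   0.  79. -23.]
[500, -110] 0 [-23. -11. 112.  -0.  79.  67.]
```

```bash
cat >> h.py <<'E'
def rect(name,cam='wrist'):
    d=regions_of(name,cam)
    for x in d[:3]: print(name,round(x['score'],2),np.round(x['extent']),int(x['region'].sum()))
    m=d[0]['region'].astype(np.uint8)
    c=max(cv2.findContours(m,0,2)[0],key=cv2.contourArea); return cv2.boxPoints(cv2.minAreaRect(c)),c[:,0]
def match(L,p,box,T):
    q=proj(w(p,L),'wrist',T); return np.array([box[np.argmin(((box-a)**2).sum(1))] for a in q])
E
python3 - <<'E'
from h import *
goto([558-75,-288,190],[180,0,-5.4]); wait(.3)
T=tcpT(); np.save('Tboard.npy',T); snap('wrist','wboard.png'); print(T[:3,3],get_obs()['t'])
p=[632.7,-41.8,-25.8]
goto([p[0],p[1],120],[180,0,p[2]]); wait(.3)
T=tcpT(); print(T[:3,3],get_obs()['tcp_pos']); snap('wrist','wblock.png')
b,_=rect('block_centre'); print(b); print('pred',proj(w(p,BLOCK),'wrist',T)); 
print(fit(BLOCK,match(BLOCK,p,b,T),p,'wrist',T))
print(get_obs()['t'])
E
```

```text
[ 483.15959633 -287.74600737  189.98192492] 4.0583
[632.72553549 -42.8816609  120.43494368] [632.72553549 -42.8816609  120.43494368]
block_centre 0.57 [320. 190.  61.  81.] 4655
[[289. 148.]
 [349. 148.]
 [349. 227.]
 [289. 227.]]
pred [[288.22761538 150.15069625]
 [350.30488997 150.13575397]
 [348.13272604 227.57010969]
 [290.59134392 227.58011447]]
(array([634.16135105, -42.16178542, -25.84682709]), array([[-1.1,  0.6],
       [ 1.1,  0.6],
       [-1.2, -0.7],
       [ 1.2, -0.8]]))
5.6
```

View pics/wboard.png

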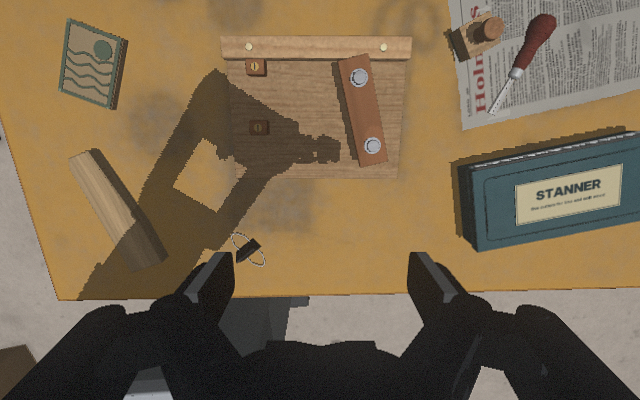

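View pics/wblock.png

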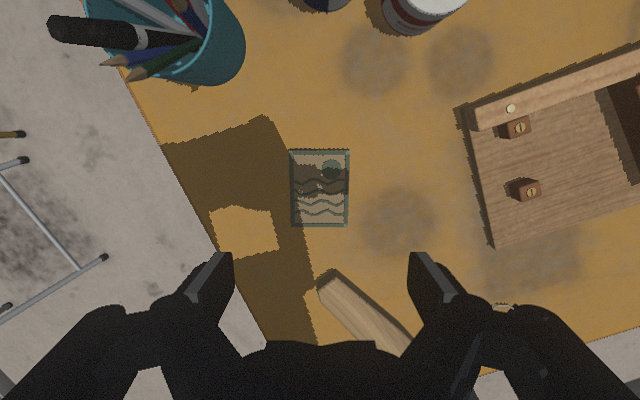

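```bash
cat >> h.py <<'E'
def F(n=3):
    f=[]
    for i in range(n): wait(.03); f.append(get_obs()['wrist_force'])
    return np.mean(f,0)
E
python3 - <<'E'
from h import *
T=np.load('Tboard.npy'); p0=[558.07,-288.43,-5.41]
L=[[-77.5,-100,12],[55,100,30],[55,-100,30],[77.5,100,30],[77.5,-100,30],[-16,65,30],[47,65,30]]
uv=np.array([(402.5,179),(222,58.5),(411,60),(221,37),(412,37.5),(258.5,128),(256,67)],float)
print(proj(w(p0,L),'wrist',T)-uv); print(fit(L,uv,p0,'wrist',T))
p=[633.8,-42.1,-25.8]
grip(80,30); move_l([p[0],p[1],30],[180,0,p[2]],speed=150); f0=F()
print(f0)
for z in (12,6,3,1,0,-1,-2,-3):
    move_l([p[0],p[1],z],speed=60); f=F(2)-f0; print(z,np.round(f,1),get_obs()['tcp_pos'].round(1))
    if abs(f[2])>3: break
print(get_obs()['t'])
E
```

```text
[[-6.54367053 -0.58769724]
 [-2.43599006 -0.4013447 ]
 [-1.66006701 -1.53963142]
 [-3.42205827 -2.6990335 ]
 [-0.82665108 -2.82943677]
 [-1.87348504 -0.52774154]
 [-2.79969898 -0.6672463 ]]
(array([ 556.57664922, -290.77435186,   -5.49269129]), array([[-4.7,  0.5],
       [ 0.1,  0.8],
       [ 0.6, -0.1],
       [-0.8, -1.5],
       [ 1.6, -1.3],
       [ 0.4,  0.6],
       [-0.3,  0.5]]))
[ 0.13652506  0.63536011 -0.12106679]
12 [-0.1 -0.4 -0.2] [633.6 -42.1  11.7]
6 [-0.7 -0.7  0.4] [633.6 -42.1   5.8]
3 [-0.3 -1.6  0.2] [633.7 -42.1   2.9]
1 [ 0.  -1.3 -0.1] [633.7 -42.1   0.9]
0 [-0.9 -0.5  0.7] [633.8 -42.1  -0. ]
-1 [-0.2 -0.7  0.7] [633.8 -42.1  -1.1]
-2 [ 0.4 -0.4 -0.2] [633.8 -42.1  -2. ]
-3 [-0.3 -0.8 -0.3] [633.8 -42.1  -3. ]
9.4167
```

```bash
cat >> h.py <<'E'
B=np.array([557.3,-289.6,-5.45])
def b2w(x,y,z,b=None):
    return w(B if b is None else b,[[x,y,z]])[0]
def w2b(v):
    c,s=np.cos(np.radians(B[2])),np.sin(np.radians(B[2])); return np.array([c*v[0]+s*v[1],-s*v[0]+c*v[1],v[2]])
E
python3 - <<'E'
from h import *
p=[633.8,-42.1,-25.8]
grip(50,40); o=get_obs(); print(o['grip_width'],o['grip_force'],F()) 
move_l([p[0],p[1],70],speed=150); o=get_obs(); print(o['grip_width'],o['wrist_force'])
goto(b2w(9,20,70),[180,0,B[2]])
move_l(b2w(9,20,22),speed=120); wait(.2)
print(get_obs()['tcp_pos'],b2w(9,20,22),get_obs()['grip_width'])
T=tcpT(); np.save('Tb2.npy',T); snap('wrist','wb2.png'); print(get_obs()['t'])
E
```

```text
50.044663107681046 0.0 [-0.06207939  0.19014715  0.20842468]
49.98231513704728 [-0.09436837  0.24016671 -0.02231097]
[ 569.23065544 -271.05034406   23.33812416] [ 568.15885653 -270.54520441   22.        ] 49.89521310640209
12.2917
```

View pics/wb2.png

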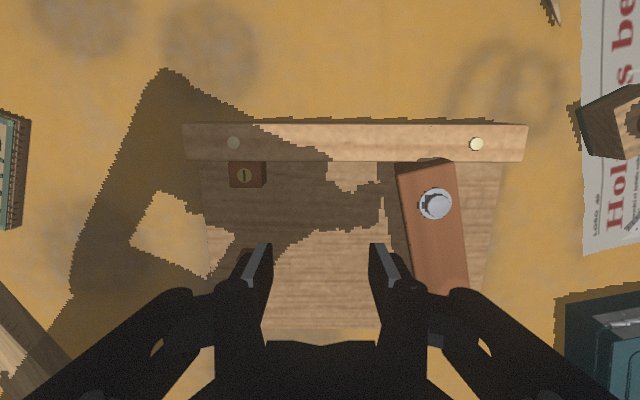

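Run:
```python
from h import *
M=np.eye(4)
for wd,r in((42.5,'open: 232/410,255'),(25,'50: 272/370,243')):
    for zz in (0,-5,-13,-20,-30): print(r,zz,proj([[x,-s*wd,zz] for x in(-11,11) for s in(-1,1)],'wrist',M).round().tolist())
T=np.load('Tb2.npy')
L=[[55,100,30],[55,-100,30],[77.5,100,30],[77.5,-100,30]]
uv=np.array([(184,161),(526,161.5),(183,125),(528.5,125.5)],float)
print(fit(L,uv,[557,-289,-5.4],'wrist',T))
d=regions_of('block_centre','wrist'); print([(x['score'],x['extent']) for x in d])
print(proj(w([633.8,-42.1,-25.8],BLOCK),'wrist',T))
```

```text
open: 232/410,255 0 [[384.0, 245.0], [256.0, 245.0], [386.0, 214.0], [254.0, 213.0]]
open: 232/410,255 -5 [[386.0, 248.0], [255.0, 248.0], [388.0, 216.0], [253.0, 216.0]]
open: 232/410,255 -13 [[389.0, 254.0], [252.0, 254.0], [391.0, 220.0], [250.0, 220.0]]
open: 232/410,255 -20 [[391.0, 259.0], [250.0, 259.0], [394.0, 225.0], [247.0, 224.0]]
open: 232/410,255 -30 [[395.0, 267.0], [246.0, 267.0], [398.0, 231.0], [243.0, 231.0]]
50: 272/370,243 0 [[358.0, 245.0], [283.0, 245.0], [359.0, 214.0], [282.0, 213.0]]
50: 272/370,243 -5 [[359.0, 248.0], [282.0, 248.0], [360.0, 216.0], [281.0, 216.0]]
50: 272/370,243 -13 [[361.0, 254.0], [280.0, 254.0], [362.0, 220.0], [279.0, 220.0]]
50: 272/370,243 -20 [[362.0, 259.0], [279.0, 259.0], [364.0, 225.0], [277.0, 224.0]]
50: 272/370,243 -30 [[364.0, 267.0], [276.0, 267.0], [366.0, 231.0], [275.0, 231.0]]
(array([ 556.95974665, -290.4467403 ,   -5.4288785 ]), array([[ 1.9,  1.9],
       [-2.4,  1.8],
       [-2. , -1.4],
       [ 2.6, -1.4]]))
[]
[[-85.19536018  84.24200782]
 [ 14.36632473 119.15517403]
 [  5.83111638 230.68648926]
 [-83.7389535  201.93730027]]
```

Run:
```python
from h import *
p=[633.8,-42.1,-25.8]
move_l(b2w(9,20,70),speed=200); grip(70,40)
goto([p[0],p[1],60],[180,0,p[2]]); wait(.2)
T=tcpT(); snap('wrist','wblk2.png'); b,_=rect('block_centre'); print(fit(BLOCK,match(BLOCK,p,b,T),p,'wrist',T)[0])
move_l([p[0],p[1],0],speed=150); f0=F(2)
for z in range(-3,-36,-2):
    move_l([p[0],p[1],z],speed=80); f=F(1)-f0
    if abs(f[2])>3: break
o=get_obs(); print(z,np.round(f,1),o['tcp_pos'].round(1),o['grip_width'],o['t'])
```

```text
block_centre 0.82 [318. 209.  79. 100.] 7104
[634.8056307  -42.25690353 -25.87970307]
-35 [-0.4 -0.3 -0.4] [633.7 -42.1 -35.2] 70.03451261009992 19.7417
```

View pics/wblk2.png

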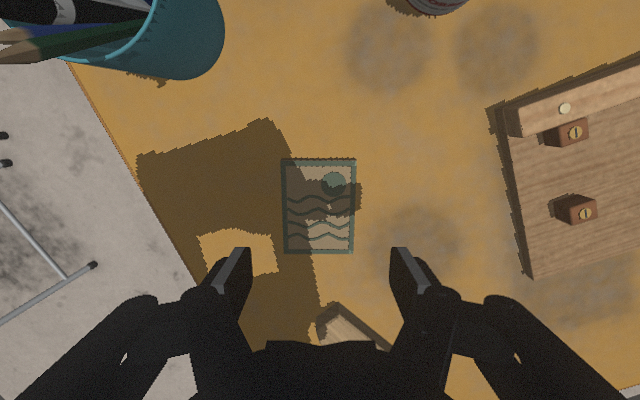

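Run:
```python
from h import *
p=[634.3,-42.1,-25.8]
f0=F(2)
for z in np.arange(-36.5,-62,-1.5):
    move_l([p[0],p[1],z],speed=80); f=F(1)-f0
    if abs(f[2])>3: break
o=get_obs(); print(z,np.round(f,1),o['tcp_pos'].round(1),o['grip_width'],o['t'])
if abs(f[2])>3:
    move_l([p[0],p[1],z+4.5]); grip(50,40); o=get_obs(); print(o['grip_width'],o['grip_force'],F(2)-f0,o['t'])
```

```text
-45.5 [-1.8  1.5  4.7] [634.6 -42.1 -44.5] 70.37265675027967 21.7917
58.65009742456408 44.781920313835144 [ 0.35823569 -0.43470316  1.75401023] 22.2917
```

```bash
sed -i 's/^B=.*/B=np.array([557.0,-290.0,-5.45])/' h.py
python3 - <<'E'
from h import *
p=[634.3,-42.1,-25.8]
move_l([p[0],p[1],10],speed=250); print(get_obs()['grip_width'])
goto(b2w(9,20,10),[180,0,B[2]])
move_l(b2w(9,20,-28),speed=120); wait(.1); f0=F(3); print('f0',f0)
x,y=9.,20.
def push(dx,dy,lim,n=14,z=-28.3,st=1.0):
    global x,y
    for i in range(n):
        x+=dx*st;y+=dy*st
        move_l(b2w(x,y,z),speed=40); f=w2b(F(1)-f0)
        if -(f[0]*dx+f[1]*dy)>lim: break
    print('push',dx,dy,i,x,y,f.round(1),get_obs()['grip_width'])
push(1,0,6); push(0,1,6); push(1,0,8,4,st=.5)
print(get_obs()['tcp_pos'],get_obs()['t'])
snap('wrist','wplace.png')
E
```

```text
58.6908199379372
f0 [-0.18660514  0.33535715 -1.25011937]
push 1 0 9 19.0 20.0 [-7.9 -0.7  4.8] 58.81892211573685
push 0 1 7 19.0 28.0 [-6.5 -8.7 -1.3] 58.9123520164651
push 1 0 1 20.0 28.0 [-8.9 -7.2  1.6] 58.350550875928455
[ 575.77036338 -266.34170682  -29.28292712] 29.9833
```

View pics/wplace.png

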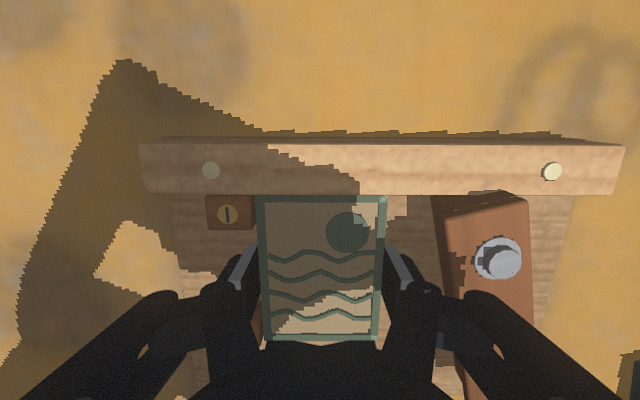

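```bash
cat > s.py <<'E'
from h import *
move_l(b2w(18.5,26.8,-28.8),speed=60)
grip(68,40); move_l(b2w(17,25.5,25),speed=200)
p=[419.9,-38.3,14.35]
goto([p[0],p[1],10],[180,0,p[2]]); 
move_l([p[0],p[1],-36.5],speed=120); wait(.05); print(get_obs()['wrist_force'])
grip(35,80); o=get_obs(); print('w',o['grip_width'],o['grip_force'],o['wrist_force'],o['t'])
if o['grip_width']>40:
    move_l([p[0],p[1],15],speed=200)
    goto(b2w(-195,-29,15),[180,0,B[2]])
    print(get_obs()['tcp_pos'],get_obs()['grip_width'],get_obs()['t'])
    snap('top','top2.png')
    a=cv2.imread('pics/top2.png')[150:290,290:490]; cv2.imwrite('pics/top2c.png',cv2.resize(a,None,fx=4,fy=4,interpolation=cv2.INTER_CUBIC))
E
python3 s.py
```

```text
[ 0.09338358 -0.96385354  0.09003799]
w 43.85693912620227 82.68462896347046 [-0.86106348 -0.49280688  7.04216272] 32.9583
[ 359.54306097 -298.69506183   13.86039152] 44.36606795500439 34.4167
```

View pics/top2c.png

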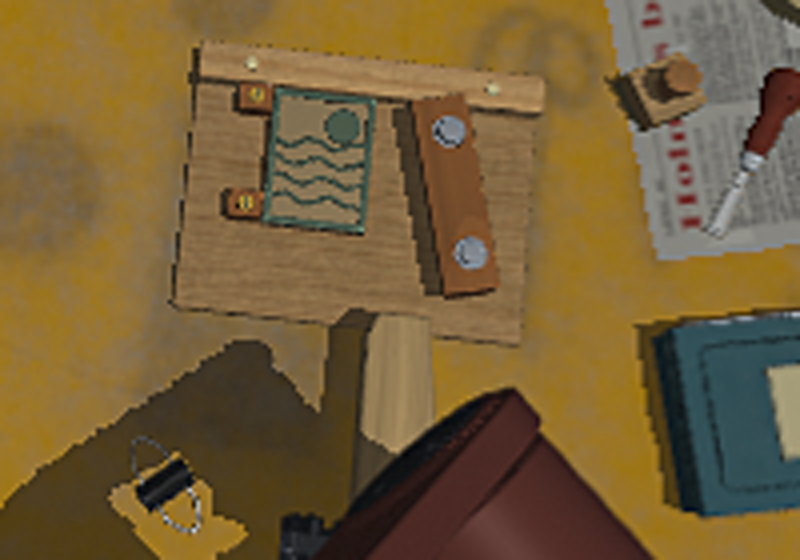

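```bash
cat > s2.py <<'E'
from h import *
y=-28.8
move_l(b2w(-195,y,-21.5),speed=150); wait(.1); f0=F(2); print('f0',f0,get_obs()['tcp_pos'])
x=-195; z=-21.5
while x<-80:
    x+=8 if x<-135 else 1.5
    if x>-125: z=-23.5
    move_l(b2w(x,y,z),speed=100 if x<-135 else 40); f=w2b(F(1)-f0)
    if x>-140: print(round(x,1),f.round(1))
    if -f[0]>(10 if x<-150 else 26) or abs(f[1])>25 or abs(f[2])>20: break
o=get_obs(); print(x,f,w2b(o['tcp_pos']-[B[0],B[1],0]),o['grip_width'],o['t'])
E
python3 s2.py
```

```text
f0 [-0.28148817 -0.1141885  -0.34171317] [ 360.6803666  -300.28505064  -20.73956909]
-139 [ 0.5  0.2 -0.6]
-131 [ 0.1 -0.2 -0.6]
-129.5 [ 0.1 -0.1 -0.3]
-128.0 [ 0.9  0.2 -1.1]
-126.5 [-0.3 -0.3 -0.9]
-125.0 [-0.  -0.9 -0.8]
-123.5 [-0.1  0.4  1.2]
-122.0 [-0.7 -0.7  3.4]
-120.5 [-1.9  0.2  4.9]
-119.0 [-2.6 -0.3  4.8]
-117.5 [-2.1 -0.2  6.7]
-116.0 [-2.2 -0.5  4.7]
-114.5 [-3.1  1.2  6.2]
-113.0 [-4.5  1.   7.5]
-111.5 [-5.7  0.6  8.4]
-110.0 [-7.2  1.4 10.1]
-108.5 [-9.1  1.  11.6]
-107.0 [-13.4   0.6  14.9]
-105.5 [-18.3  -0.6  18. ]
-104.0 [-20.8   0.2  21.4]
-104.0 [-20.82666847   0.15924179  21.40502123] [-111.00162517  -28.17519839  -23.32715247] 44.40720574411478 42.4917
```

```bash
cat > s3.py <<'E'
from h import *
f0=np.array([-.28,-.11,-.34]); y=-28.8; x=-104; z=-22.
while x<-95:
    move_l(b2w(x,y,z),speed=40); f=w2b(F(1)-f0); print(round(x,1),f.round(1))
    if -f[0]>28 or f[2]>30: break
    x+=1.5
o=get_obs(); q=w2b(o['tcp_pos']-[B[0],B[1],0]); print(q,o['grip_width'])
move_l(b2w(q[0]+2,y+.6,-22),speed=40)
grip(70); print(F(2),get_obs()['t'])
move_l(b2w(q[0],y,30),speed=250)
goto(b2w(q[0]-70,y,30),[180,0,B[2]]); grip(0)
snap('wrist','wj.png'); print(get_obs()['t'])
E
python3 s3.py
```

```text
-104 [-18.   -1.7  12.1]
-102.5 [-22.   -2.   16.2]
-101.0 [-25.7  -2.1  19.3]
-99.5 [-29.1  -2.5  21.9]
[-110.90759863  -27.74367698  -23.29360604] 44.44327421376927
[ 0.05836579 -0.57043724  0.08906955] 44.45
45.9083
```

View pics/wj.png

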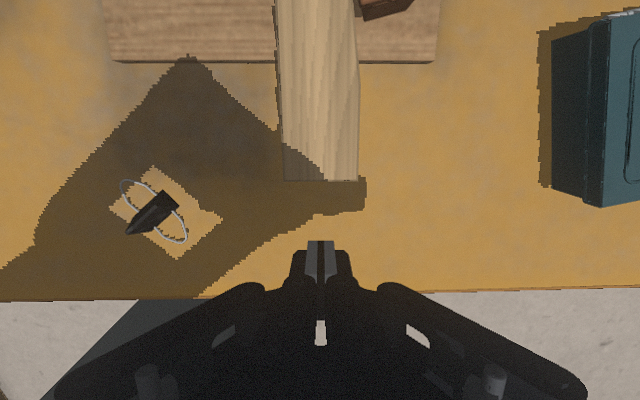

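```bash
cat > s4.py <<'E'
from h import *
y=-28.5; x=-172
move_l(b2w(x-2,y,-21),speed=150); f0=F(2)
while x<-135:
    x+=1.5; move_l(b2w(x,y,-21),speed=50); f=w2b(F(1)-f0)
    if -f[0]>24: break
q=w2b(get_obs()['tcp_pos']-[B[0],B[1],0]); print(x,f.round(1),q)
move_l(b2w(-180,y,-15),speed=120); move_l(b2w(-190,y,60),speed=250)
print(get_obs()['t'])
snap('top','top3.png'); snap('wrist')
a=cv2.imread('pics/top3.png')[150:290,290:490]; cv2.imwrite('pics/top3c.png',cv2.resize(a,None,fx=4,fy=4,interpolation=cv2.INTER_CUBIC))
print(get_obs()['t'])
E
python3 s4.py
```

```text
-149.5 [-25.3  -4.3  15.1] [-159.10471184  -27.83436057  -21.99612355]
51.575
51.675
```

View pics/top3c.png

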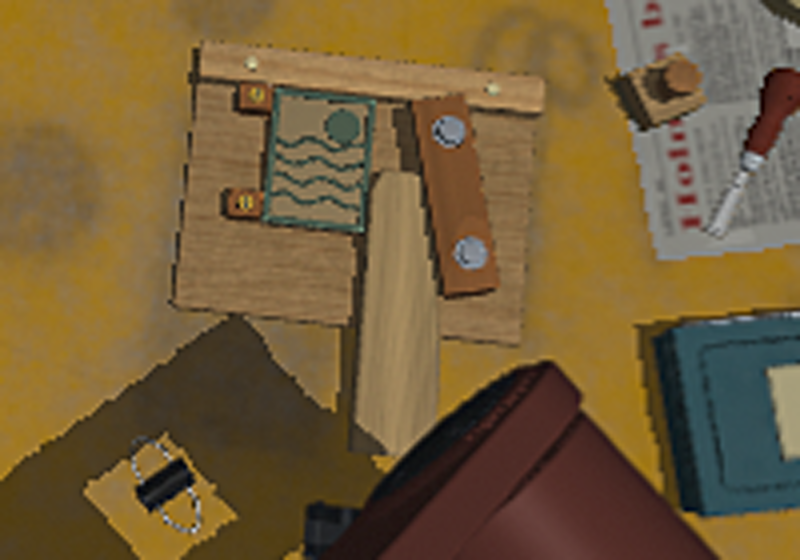

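The top view shows the block against the fence and both stops (crop 318,160). The wedge tip is under the lip at (398,172), and the wedge held against a 25 N push.

```bash
python3 -c "
from station import *
print(sign_off())"
```

```text
the job is handed in; nothing more can be done
None
```

The job is handed in at about 52 s: the block lies against the fence and both stops, and the wedge is jammed under the cleat lip after a 25 N push, with the arm clear of everything.

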